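# Finish a bearing kit tray and hold it up to the scanner

### The arm

A 6-joint arm with a two-finger parallel gripper is mounted at the origin on the work surface. World frame = base frame: x ahead of the robot, y to its left, z up, the work surface at z = 0. Lengths are in m, angles in rad, forces in N, time in s.
With the tool pointing down it reaches from about 0.3 to 0.775 m from the base axis. Payload 14.6 kg.
Tool frame: the origin (TCP) lies between the finger pads; the fingertips stand 14 mm ahead of it and the grasp point (between the pads) lies 5 mm behind it (arm.nose_length is the distance from the TCP to the fingertips, in m); z points along the fingers, y is the line along which they close (so a half turn about z gives the same grasp; the last joint's range is limited). The gripper opens to 85 mm and grips with 20 to 120 N. Pads are 22 mm wide; open, the fingers measure 114 mm over their backs; the gripper's body (76 mm by 85 mm) begins 54 mm behind the grasp point. The pads swing forward as they close: fully open they stand 13 mm farther back than shut.
Start: joints at [-0.067, 0.3, 1.521, -0, 1.321, -0.067], TCP at [0.55, -0, 0.245] pointing down, gripper open.
Joint ranges: [-3.03, 3.03], [-0.79, 2.21], [0.23, 2.52], [-1.04, 4.18], [0, 3.07], [-2.55, 2.55]. Speed limits (rad/s): [2.22, 2.22, 2.57, 3.14, 3.14, 3.14].

### API

Orientations are given as a 3x3 rotation matrix whose columns are the frame's x, y, z axes.
In Python, from rig import status, eyes, order, arm gives the robot as it stands. The module is installed in compiled form; this text tells all that it offers.
- The arm moves only by the tool drive_tool, never from a script. Its arguments are lists of equal length, an entry for each row: "offset": the shift along the tool's x, y, z in mm, a list of three; "turn": the turn about the tool's z in rad. A call has exactly 5 rows; each row is the pose to reach, as a shift and turn from the pose commanded when the call began, along the tool's axes at that moment; what a row does not reach only later rows make up. A row lasts 1/8 s, in which the tool goes at most 62.5 mm and 10.7 degrees, less where a joint would pass 70% of its speed; a pose out of reach is approached as far as the arm can. A call with a gripper value outside its range is refused whole. "fingers" is the finger opening in mm, from 0 to 85.4, set as the call begins (left out, the last holds). The fingers move at their own pace and stop on an object; the grip force is fixed at half the most. Time passes only in rows, so rows that repeat a pose let the fingers close, or fill a call up. It gives the time, the measured TCP pose, the force, the opening and the grip force at its end, in the units of the state.
- status.observe(): the state, without advancing time (a new reading comes with each control period).
- eyes.read_camera(name): name is "scene" or "side" or "wrist"; returns a dict with "frame" (480x640x3 uint8, blue, green, red), "z_map" (480x640 float32, m along the optical axis (not along the pixel's ray), 0 where there is no reading), "intrinsics" (3x3 intrinsics, pixels), "view" (4x4, takes a point from world to camera coordinates). Camera axes: x right, y down, z forward; pixel columns grow to the right and rows downward; lengths in m; the calibration is good to about 2 mm. A picture is of the moment at which its call begins.
- order.hand_in(): hands the job in; it is judged then, once.
The state is a dict: "time_s": time; "joint_positions": joint angles; "joint_vel": joint speeds; "effort": joint torques, N m; "eef_pos": TCP position; "tool_rot": TCP orientation; "wrist_force": force on the tool from outside, world axes, zero at the start; "torque": the same for the moment, N m; "opening": opening from 0.0 (shut) to 1.0 (fully open); "finger_force": force on a finger pad.
Only numpy, scipy, OpenCV 4.12 (cv2) and the standard library are available. Lean on these libraries where they do the work, as an engineer would, in place of code of your own. Each camera call takes 0.05 s, during which the arm holds its last target. There are 200 camera calls.

### The job

Finish the bearing kit: set the three small bearings lying on the rubber mat onto the three empty spigots of the blue tray, each flat down on its spigot's shoulder. Then lift the loaded tray by its black carrying bar, never tipping or jerking it so that the loose steel ball rolls out over the low rim of its pocket, and hold it level in the air with its barcode label squarely facing the scanner's dark red window, at the window's height and about 8 cm in front of it. Finish while still holding the tray there; leave the other things on the bench where they are and do not bump the scanner.

Things in the scene. Friction and masses are not known exactly. Their poses are not given: they have to be found in the camera images.
- tray: Loose blue plastic kit tray, 0.36 kg empty, 0.75 kg full; 220 mm (x) by 240 mm (y), floor 4 mm thick, edge 14 mm high. Origin: centre of the underside; z up. End panels at y = -117 and +117 mm (6 mm thick, 110 mm wide to 54 mm high, then 44 mm wide) carry a black bar. Rows along y: at x = -74 mm three empty spigots, at x = +74 mm two filled spigots with the ball's pocket between.
- tray_grip (a point): Middle of the tray's black carrying bar, at tray (0, 0, 78) mm. The bar runs along the tray's y between the end panels (222 mm clear), is 14 mm wide across the tray's x and 18 mm high (top at 87 mm); grip it in the middle, across x; the full tray balances within a few mm below it.
- label (a point): Centre of the barcode label (white, black bars, 80 x 36 mm) on the outer face of the tray's +y end panel, at tray (0, 121, 30) mm; it looks along the tray's +y. The other end panel has no label.
- seat1 (a point): Where the centre of a seated bearing lies on the first empty spigot: tray (-74, -66, 18) mm, half-way up a bearing lying on the shoulder. Every spigot has a round grey shoulder 27 mm across, its top 12 mm above the tray's underside, and on it a post 13 mm thick and 12 mm high, the upper 5 mm coned to 7 mm.
- seat2 (a point): The same for the second empty spigot: tray (-74, 0, 18) mm.
- seat3 (a point): The same for the third empty spigot: tray (-74, 66, 18) mm.
- seat4 (a point): Seat of a spigot that is already filled (by bearing4): tray (74, -66, 18) mm.
- seat5 (a point): Seat of the other filled spigot (by bearing5): tray (74, 66, 18) mm.
- pocket (a point): Ball's place in the middle of its pocket: tray (74, 0, 16.5) mm. The pocket is a yellow ring on the tray's floor, 30 mm inside, 38 mm outside, its rim only 2.5 mm above the floor: tilted more than about 35 degrees, or jerked, the ball rolls over it.
- ball_center (a point): Centre of the loose steel ball, 25 mm across, 64 g, lying in the pocket, free to roll about 8 mm each way inside it.
- bearing1_center (a point): Centre (half-way up) of a small steel bearing with black seals lying flat on the black rubber mat (mat top 2 mm above the bench): 40 mm across, 12 mm high, bore 17 mm (2 mm of play all round a spigot), 65 g. One of the three to be set on the tray; any of them may go on any empty spigot.
- bearing2_center (a point): Centre (half-way up) of a small steel bearing with black seals lying flat on the black rubber mat (mat top 2 mm above the bench): 40 mm across, 12 mm high, bore 17 mm (2 mm of play all round a spigot), 65 g. One of the three to be set on the tray; any of them may go on any empty spigot.
- bearing3_center (a point): Centre (half-way up) of a small steel bearing with black seals lying flat on the black rubber mat (mat top 2 mm above the bench): 40 mm across, 12 mm high, bore 17 mm (2 mm of play all round a spigot), 65 g. One of the three to be set on the tray; any of them may go on any empty spigot.
- bearing4_center (a point): Centre of a bearing of the same kind that is already on the tray, on seat4; it stays there.
- bearing5_center (a point): Centre of a bearing of the same kind that is already on the tray, on seat5; it stays there.
- scanner: Fixed hands-free presentation scanner: black head 70 x 78 x 100 mm (77 to 177 mm above the bench) on a neck and a round foot 96 mm across. Origin: centre of the foot's underside; its window looks along its own -x, z up. It is not to be touched.
- scan_window (a point): Middle of the scanner's dark red window, 125 mm above the bench, on the head's front face; axes as the scanner's (the window looks along -x, so a label 80 mm in front of it is at x = -80 mm).
- big_bearing: A larger bearing on the mat, 62 mm across, 16 mm high, bore 30 mm; not part of this kit. Origin: centre of the underside.
- tape_roll: Roll of brown packing tape lying flat, 100 mm across, 48 mm high. Origin: centre of the underside.
- white_carton: White carton 85 x 85 x 45 mm. Origin: centre of the underside.
- green_carton: Small green carton 44 x 44 x 30 mm. Origin: centre of the underside.
- grease_jar: White grease jar with a red cap, 56 mm across, 58 mm high. Origin: centre of the underside.
- caliper: Digital caliper lying flat, beam 230 mm along its y, display up, 13 mm high. Origin: middle of the beam's underside.
Things that resemble listed ones, but are neither listed nor needed, are in the scene too. Of the things that look like the caliper, the larger one is meant.

How it is judged:
By the outcome, as a careful person would: the job done as asked, in the order asked, and still so for the second after the job is handed in, while the arm keeps its last pose, push and grip.
It also fails if it takes over 72 s, if anything falls off the work surface, if the arm or the gripper's body presses on something with over 40 N, if the wrist force passes 120 N, or if a joint passes its speed limit or range.

## Working session

There is one attempt and no reset: what is moved stays moved. The work goes in short steps, Python scripts to look and compute and a tool call to move; the robot and the scene stay as the last step left them, time stands still between calls to the robot, and variables do not carry over. Pictures are saved under pics/ and viewed, at most 10 in all, crops included, and the job is handed in when it is done.

Besides the shell and the picture viewer there is one more tool, called as name(argument=value, ...) on one line, values as JSON. drive_tool: Moves the arm, as the interface text tells. Its arguments: {"type":"object","properties":{"offset":{"type":"array","items":{"type":"array","items":{"type":"number"}}},"turn":{"type":"array","items":{"type":"number"}},"fingers":{"type":"number"}},"required":["offset","turn"]}

```bash
mkdir -p pics; cat > h.py <<'E'
import numpy as np, cv2
from rig import status, eyes, order, arm
def cam(n):
    c=eyes.read_camera(n); c={k:(np.asarray(v) if not isinstance(v,dict) else v) for k,v in c.items()}
    return c
def ray(c,u,v,z):
    "pixel -> world point on plane z"
    K,V=c['intrinsics'],c['view']; R,t=V[:3,:3],V[:3,3]
    o=-R.T@t; d=R.T@np.linalg.inv(K)@np.array([u,v,1.]); return o+d*(z-o[2])/d[2]
def proj(c,p):
    q=c['view'][:3,:3]@np.asarray(p,float)+c['view'][:3,3]; q=c['intrinsics']@q; return q[:2]/q[2]
def cloud(c):
    z=c['z_map']; v,u=np.mgrid[:480,:640]; K=c['intrinsics']
    P=np.stack([(u-K[0,2])/K[0,0]*z,(v-K[1,2])/K[1,1]*z,z],-1)
    R,t=c['view'][:3,:3],c['view'][:3,3]; W=(P-t)@R; W[z==0]=np.nan; return W
E
python3 - <<'E'
from h import *
s=status.observe(); print(s['time_s'],s['eef_pos'],np.round(s['tool_rot'],3).tolist(),s['opening'],arm.nose_length)
for n in ['scene','side','wrist']:
    c=cam(n); cv2.imwrite(f'pics/{n}0.png',c['frame']); np.savez(f'{n}0.npz',**c); print(n,np.round(c['view'],3).tolist(),c['intrinsics'].tolist())
E
```

```text
0.0 [ 5.49782285e-01 -2.06956081e-06  2.44696497e-01] [[-0.0, 1.0, -0.001], [1.0, 0.0, 0.0], [0.0, -0.001, -1.0]] 0.9988883657549975 0.014
scene [[0.838, 0.546, -0.0, -0.467], [0.417, -0.641, -0.645, -0.082], [-0.352, 0.54, -0.764, 1.262], [0.0, 0.0, 0.0, 1.0]] [[515.8181640008492, 0.0, 311.7031500883417], [0.0, 515.8181640008492, 231.45500318371688], [0.0, 0.0, 1.0]]
side [[0.963, -0.269, -0.003, -0.464], [-0.16, -0.566, -0.809, 0.201], [0.215, 0.78, -0.588, 1.025], [0.0, 0.0, 0.0, 1.0]] [[516.1041817167534, 0.0, 320.7112806654051], [0.0, 516.1041817167534, 241.92982382623475], [0.0, 0.0, 1.0]]
wrist [[1.0, -0.0, -0.001, -0.549], [-0.0, -0.958, 0.288, -0.036], [-0.001, -0.288, -0.958, 0.38], [0.0, 0.0, 0.0, 1.0]] [[376.576662532515, 0.0, 322.19857126834336], [0.0, 376.576662532515, 241.1661962070852], [0.0, 0.0, 1.0]]
```

View pics/scene0.png

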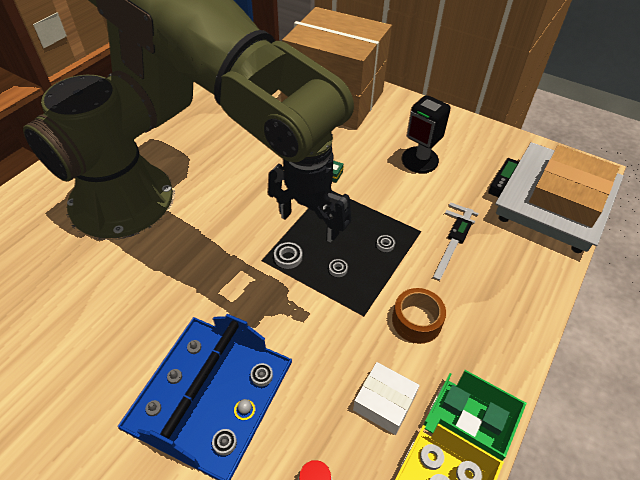

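View pics/side0.png

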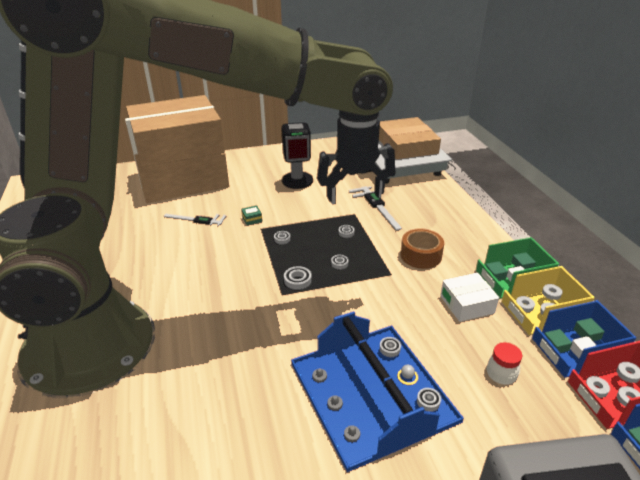

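The scene picture shows two small bearings, at (338,267) and (385,242). The big bearing is at (288,254), and the gripper hides the third small one. The side picture shows all three small ones at (282,236), (346,230) and (340,261), with the big one at (297,277).

The tray's empty spigots are at side (319,375), (335,402) and (352,433). The filled ones are at (390,346) and (428,399), with the ball at (408,373). The scanner window is at (297,147).

Look-alikes I am not using:
- the big bearing on the mat
- the rings in the yellow and red bins, around (550,292) and (615,375)
- the bearings already on the tray

By handedness (empty row at −x), the label end is the far panel at (348,330), which faces the scanner.

```bash
python3 - <<'E'
from h import *
S=dict(np.load('side0.npz'));C=dict(np.load('scene0.npz'))
print('bearings side z.014')
for p in [(282,236),(346,230),(340,261),(297,277)]: print(p,ray(S,*p,.014).round(4))
for p in [(338,267),(385,242),(288,254)]: print('scene',p,ray(C,*p,.014).round(4))
for p in [(319,373),(335,399),(352,430)]: print('spig',ray(S,*p,.024).round(4))
for p in [(193,343),(174,373),(152,405)]: print('spig scene',ray(C,*p,.024).round(4))
for p in [(390,346),(428,399)]: print('filled',ray(S,*p,.024).round(4))
for p in [(262,374),(224,441)]: print('filled scene',ray(C,*p,.024).round(4))
for n,c in (('side',S),('scene',C)):
    W=cloud(c); hsv=cv2.cvtColor(c['frame'],cv2.COLOR_BGR2HSV)
    # small bearings
    m=((W[...,2]>.009)&(W[...,2]<.02)&(W[...,0]>.4)&(W[...,0]<.8)&(W[...,1]>-.2)&(W[...,1]<.25)).astype(np.uint8)
    k,l,st,ce=cv2.connectedComponentsWithStats(m)
    for i in range(1,k):
        if st[i,4]>60:
            q=W[l==i]; t=q[q[:,2]>.0115]
            print(n,st[i,4],ce[i].round(),np.nanmean(q,0).round(4), ((np.nanmin(t,0)+np.nanmax(t,0))/2).round(4) if len(t) else '')
    # window
    b,g,r=[c['frame'][...,i].astype(int) for i in range(3)]
    m=((r>30)&(r>2.2*g)&(r>2.2*b)).astype(np.uint8)
    k,l,st,ce=cv2.connectedComponentsWithStats(m)
    for i in range(1,k):
        if st[i,4]>60:
            q=W[l==i]; q=q[~np.isnan(q[:,0])]; mu=np.median(q,0); q=q[np.linalg.norm(q-mu,axis=1)<.04]
            u,s,vt=np.linalg.svd(q-q.mean(0)); print(n,'red',st[i],q.mean(0).round(4),'n',vt[2].round(3), s.round(3))
    m=((hsv[...,0]>105)&(hsv[...,0]<125)&(hsv[...,1]>150)&(W[...,2]<.02)).astype(np.uint8)
E
```

```text
bearings side z.014
(282, 236) [0.4468 0.2356 0.014 ]
(346, 230) [0.6095 0.2169 0.014 ]
(340, 261) [0.5567 0.0988 0.014 ]
(297, 277) [0.4458 0.0694 0.014 ]
scene (338, 267) [0.5585 0.1015 0.014 ]
scene (385, 242) [0.6108 0.2181 0.014 ]
scene (288, 254) [0.4482 0.0718 0.014 ]
spig [ 0.4187 -0.2158  0.024 ]
spig [ 0.4302 -0.2776  0.024 ]
spig [ 0.4393 -0.3428  0.024 ]
spig scene [ 0.4233 -0.2087  0.024 ]
spig scene [ 0.4349 -0.2735  0.024 ]
spig scene [ 0.4437 -0.3389  0.024 ]
filled [ 0.5663 -0.19    0.024 ]
filled [ 0.5839 -0.3208  0.024 ]
filled scene [ 0.5708 -0.1873  0.024 ]
filled scene [ 0.5887 -0.3179  0.024 ]
side 121 [346. 230.] [0.6101 0.2193 0.0136] [0.6099 0.2191 0.0151]
side 100 [282. 237.] [0.4457 0.2334 0.0136] [0.4466 0.2327 0.0147]
side 85 [422. 243.] [0.7715 0.1114 0.0145] [0.7662 0.1048 0.0157]
side 152 [419. 261.] [0.7366 0.0491 0.0143] [0.7484 0.0658 0.0158]
side 155 [339. 260.] [0.5557 0.1027 0.0132] [0.5569 0.1043 0.0147]
side 383 [297. 276.] [0.4457 0.0691 0.0165] [0.4469 0.0728 0.0158]
side 180 [462. 309.] [ 0.7531 -0.1251  0.0146] [ 0.7671 -0.1041  0.0157]
si
[... 341 characters left out ...]
3 0.231]
side red [493 343  29  25 555] [ 0.7464 -0.2937  0.0566] n [-0.097 -0.12   0.988] [0.308 0.286 0.08 ]
scene 180 [385. 242.] [0.611  0.2194 0.0124] [0.6106 0.2194 0.0141]
scene 466 [287. 254.] [0.4476 0.0703 0.0159] [0.4472 0.0709 0.0158]
scene 200 [338. 267.] [0.5568 0.1027 0.0125] [0.5569 0.1038 0.0147]
scene 118 [421. 305.] [0.75   0.1105 0.0149] [0.754  0.103  0.0158]
scene 135 [410. 334.] [0.7601 0.0399 0.0147] [0.7563 0.045  0.0157]
scene 245 [270. 358.] [ 0.5598 -0.1503  0.0132] [ 0.5399 -0.1644  0.0157]
scene 76 [368. 416.] [ 0.7688 -0.1451  0.0146] [ 0.7694 -0.1451  0.0156]
scene red [299 460  32  20 514] [ 0.7466 -0.2824  0.0574] n [ 0.004 -0.007 -1.   ] [0.287 0.172 0.033]
```

```bash
python3 - <<'E'
from h import *
c=dict(np.load('scene0.npz'));s=dict(np.load('side0.npz'))
a=cv2.resize(c['frame'][80:180,380:470],None,fx=4,fy=4,interpolation=2)
b=cv2.resize(s['frame'][110:200,260:360],None,fx=4,fy=4,interpolation=2)
o=np.zeros((400,800,3),np.uint8); o[:400,:360]=a; o[:360,380:780]=b; cv2.imwrite('pics/sc.png',o)
E
```

```text
(no output)
```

View pics/wrist0.png

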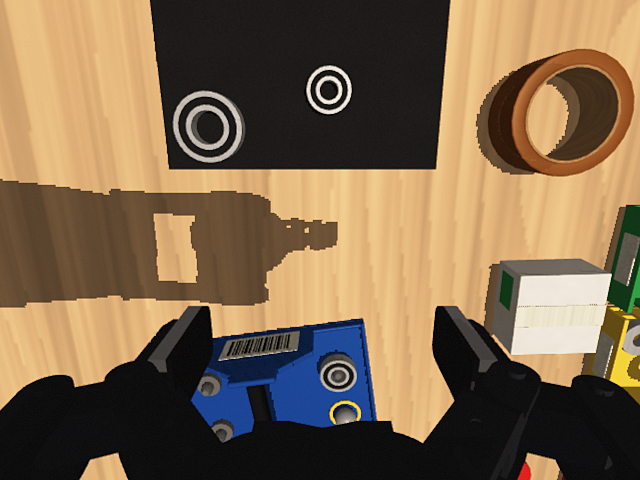

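The wrist picture confirms the label on the far panel, at (258,346). It also shows the small bearing at (329,90), the big one at (208,127), the filled spigot at (338,375) and the ball at (345,412).

My picks on the mat are (0.611,0.219), (0.446,0.233) and (0.557,0.103). Next I turn the tool so the fingers lie along the tray's y, and look at the empty row from close by.

drive_tool(offset=[[-40, -20, 5], [-95, -42, 15], [-155, -68, 25], [-215, -93, 35], [-265, -113, 45]], turn=[0.18, 0.36, 0.54, 0.72, 0.9], fingers=60)

```text
time_s: 0.78
eef_pos: [0.4359, -0.2667, 0.2001]
tool_rot: [[0.787, 0.617, 0.0], [0.617, -0.787, -0.0], [0.0, 0.0, -1.0]]
wrist_force: [2.1, -1.3, 0.5]
opening: 0.706
finger_force: 0.0
```

drive_tool(offset=[[0, 0, 0], [0, 0, 0], [0, 0, 0], [0, 0, 0], [0, 0, 0]], turn=[0.17, 0.34, 0.513, 0.513, 0.513])

```text
time_s: 1.4
eef_pos: [0.437, -0.2649, 0.2002]
tool_rot: [[0.987, 0.161, -0.0], [0.161, -0.987, 0.0], [-0.0, -0.0, -1.0]]
wrist_force: [0.3, -0.4, 0.0]
opening: 0.707
finger_force: 0.0
```

```bash
python3 - <<'E'
from h import *
s=status.observe(); print(s['time_s'],s['eef_pos'],np.round(s['tool_rot'],3).tolist(),s['joint_positions'])
c=cam('wrist'); cv2.imwrite('pics/w1.png',c['frame']); np.savez('w1.npz',**c)
E
```

```text
1.4 [ 0.43695502 -0.26494633  0.20018667] [[0.987, 0.161, -0.0], [0.161, -0.987, 0.0], [-0.0, -0.0, -1.0]] [-6.16765769e-01  2.56484448e-01  1.68575794e+00  1.78934677e-05
  1.19959339e+00  7.92307645e-01]
```

View pics/w1.png

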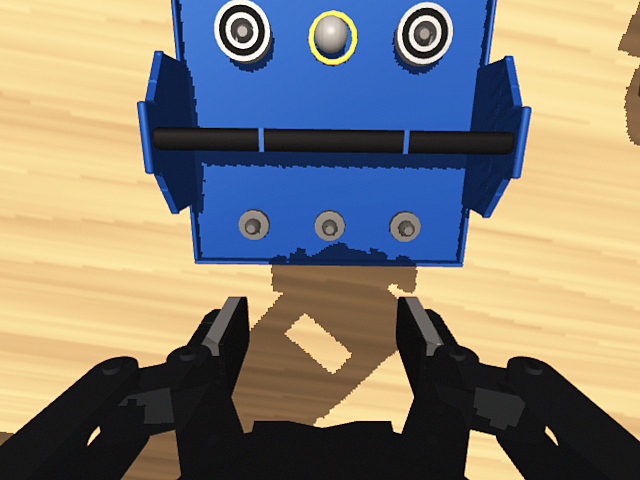

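The picture shows three empty spigots at (253,225), (330,226) and (405,227). The filled ones are at (242,31) and (425,33), with the ball at (331,35) in its pocket. I'll measure the tray here.

```bash
cat >> h.py <<'E'
def go(p,yawvec=None):
    "offset mm (and turn) in tool axes from the present pose to world p, tool x along yawvec"
    s=status.observe(); R=np.array(s['tool_rot']); o=R.T@(np.asarray(p)-s['eef_pos'])*1000
    t=0
    if yawvec is not None:
        w=R.T@np.append(yawvec,0); t=np.arctan2(w[1],w[0])
    return o.round(1),round(float(t),3)
E
python3 - <<'E'
from h import *
c=dict(np.load('w1.npz')); f=c['frame']; hsv=cv2.cvtColor(f,cv2.COLOR_BGR2HSV)
blue=((hsv[...,0]>100)&(hsv[...,0]<125)&(hsv[...,1]>120)).astype(np.uint8)
def comp(m,box):
    x0,y0,x1,y1=box; mm=np.zeros_like(m); mm[y0:y1,x0:x1]=m[y0:y1,x0:x1]
    cs,_=cv2.findContours(mm,cv2.RETR_EXTERNAL,cv2.CHAIN_APPROX_NONE); k=max(cs,key=cv2.contourArea); return cv2.fitEllipse(cv2.convexHull(k))
g=((hsv[...,1]<60)&(hsv[...,2]>50)).astype(np.uint8)
w=((hsv[...,1]<60)&(hsv[...,2]>150)).astype(np.uint8)
pts=[];loc=[]
for (u,v,l) in [(253,225,(-74,66)),(330,226,(-74,0)),(405,227,(-74,-66))]:
    e=comp(g,(u-22,v-22,u+22,v+22)); p=ray(c,*e[0],.012); print(np.round(e[0],1),np.round(e[1],1),p.round(4)); pts.append(p[:2]);loc.append(l)
for (u,v,l) in [(242,31,(74,66)),(425,33,(74,-66))]:
    e=comp(w,(u-35,max(0,v-31),u+35,v+37)); p=ray(c,*e[0],.024); print(np.round(e[0],1),np.round(e[1],1),p.round(4)); pts.append(p[:2]);loc.append(l)
A=np.array(loc)/1000;B=np.array(pts)
def fit(A,B):
    H=(A-A.mean(0)).T@(B-B.mean(0)); th=np.arctan2(H[0,1]-H[1,0],H[0,0]+H[1,1]); R=np.array([[np.cos(th),-np.sin(th)],[np.sin(th),np.cos(th)]]); return th,R,B.mean(0)-R@A.mean(0)
th,R,t=fit(A,B); print(th,t,(B-(A@R.T+t)).round(4).tolist())
th,R,t=fit(A[:3],B[:3]); print('seats only',th,t)
ex=np.array([np.cos(.158),np.sin(.158)])
print(go([.557,.103,.12],R[:,0]))
E
```

```text
[253.7 224.1] [29.7 30.4] [ 0.4205 -0.2061  0.012 ]
[329. 225.] [29.9 30.4] [ 0.4302 -0.2709  0.012 ]
[404.4 226. ] [30.1 30.9] [ 0.4398 -0.3358  0.012 ]
[241.6  29.6] [55.1 62.4] [ 0.567  -0.1834  0.024 ]
[424.6  32.6] [54.6 62.2] [ 0.5864 -0.3148  0.024 ]
0.14769113120687802 [ 0.50341323 -0.25998806] [[-0.0, -0.0005], [-0.0, 0.0], [-0.0001, 0.0004], [0.0001, 0.0005], [0.0001, -0.0004]]
seats only 0.1479245934853253 [ 0.50335219 -0.2599922 ]
(array([ 177.5, -343.9,   80.2]), 0.013)
```

drive_tool(offset=[[20, -40, 0], [48, -92, 0], [75, -146, 5], [102, -200, 20], [129, -253, 40]], turn=[0.013, 0.013, 0.013, 0.013, 0.013])

```text
time_s: 2.08
eef_pos: [0.5251, 0.0069, 0.1604]
tool_rot: [[0.989, 0.147, 0.001], [0.147, -0.989, -0.0], [0.001, 0.0, -1.0]]
wrist_force: [1.5, -0.7, -0.1]
opening: 0.703
finger_force: 0.0
```

drive_tool(offset=[[25, -48, 18], [43, -80, 35], [48, -91, 40], [48, -91, 40], [48, -91, 40]], turn=[0, 0, 0, 0, 0])

```text
time_s: 2.7
eef_pos: [0.559, 0.1008, 0.1211]
tool_rot: [[0.99, 0.144, 0.001], [0.144, -0.99, -0.0], [0.001, 0.0, -1.0]]
wrist_force: [0.4, 0.6, 0.0]
opening: 0.703
finger_force: 0.0
```

```bash
cat >> h.py <<'E'
def findb(c,z=.014,guess=None):
    "small bearing whose white outer ring ellipse is about 40 mm: world centre on plane z, nearest guess"
    hsv=cv2.cvtColor(c['frame'],cv2.COLOR_BGR2HSV); w=((hsv[...,1]<60)&(hsv[...,2]>130)).astype(np.uint8)
    cs,_=cv2.findContours(w,cv2.RETR_EXTERNAL,cv2.CHAIN_APPROX_NONE); out=[]
    for k in cs:
        if len(k)<40: continue
        e=cv2.fitEllipse(cv2.convexHull(k)); p=ray(c,*e[0],z); q=ray(c,e[0][0]+max(e[1])/2,e[0][1],z); d=2*np.linalg.norm(q-p)
        if .03<d<.05 and min(e[1])>.7*max(e[1]): out.append((p.round(4),round(d,4),np.round(e[0])))
    return out
E
python3 - <<'E'
from h import *
c=cam('wrist'); cv2.imwrite('pics/w2.png',c['frame'])
s=status.observe(); print(s['time_s'],s['eef_pos'])
for o in findb(c): print(o, go([*o[0][:2],.0175]))
E
```

```text
2.75 [0.55905042 0.10077055 0.12111465]
(array([0.44  , 0.0743, 0.014 ]), np.float64(0.0398), array([336., 399.])) (array([-121.7,    9.1,  103.5]), 0.0)
(array([0.4455, 0.2426, 0.014 ]), np.float64(0.0405), array([108., 365.])) (array([ -92.1, -156.7,  103.5]), 0.0)
(array([0.556 , 0.1074, 0.014 ]), np.float64(0.0402), array([313., 247.])) (array([ -2.2,  -7. , 103.6]), 0.0)
(array([0.6094, 0.2241, 0.014 ]), np.float64(0.044), array([135., 138.])) (array([  67.4, -114.8,  103.7]), 0.0)
```

View pics/w2.png

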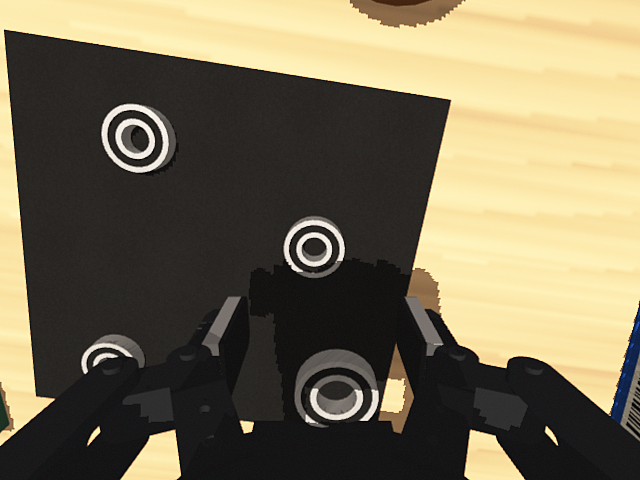

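The picture shows the wanted bearing at (313,247), between and ahead of the fingers. The big one is at (336,390) and the other two small ones are at (138,138) and (110,360). I'll descend, grip and lift.

drive_tool(offset=[[-2, -6, 30], [-2, -6, 65], [-2, -6, 92], [-2, -6, 103.5], [-2, -6, 103.5]], turn=[0, 0, 0, 0, 0])

```text
time_s: 3.38
eef_pos: [0.5561, 0.107, 0.0171]
tool_rot: [[0.99, 0.144, -0.0], [0.144, -0.99, -0.0], [-0.0, 0.0, -1.0]]
wrist_force: [0.4, -0.2, 0.2]
opening: 0.703
finger_force: 0.0
```

drive_tool(offset=[[0, 0, 0], [0, 0, 0], [0, 0, 0], [0, 0, 0], [0, 0, 0]], turn=[0, 0, 0, 0, 0], fingers=30)

```text
time_s: 4.0
eef_pos: [0.5568, 0.1075, 0.0186]
tool_rot: [[0.99, 0.144, 0.002], [0.144, -0.99, 0.0], [0.002, 0.0, -1.0]]
wrist_force: [-2.5, -1.0, 7.3]
opening: 0.43
finger_force: 59.8
```

drive_tool(offset=[[0, 0, -12], [0, 0, -35], [0, 0, -65], [0, 0, -85], [0, 0, -85]], turn=[0, 0, 0, 0, 0])

```text
time_s: 4.62
eef_pos: [0.5569, 0.1077, 0.1041]
tool_rot: [[0.99, 0.144, 0.004], [0.144, -0.99, 0.001], [0.004, 0.0, -1.0]]
wrist_force: [1.3, -0.7, -1.1]
opening: 0.428
finger_force: 60.5
```

```bash
python3 - <<'E'
from h import *
c=cam('wrist'); cv2.imwrite('pics/w3.png',c['frame']); np.savez('w3.npz',**c)
s=status.observe(); print(s['time_s'],s['eef_pos'],s['opening'],s['finger_force'])
R=np.array(s['tool_rot'])
for z in (-.004,):
  for o in findb(c,s['eef_pos'][2]-.0175+.014): print(o, (R.T@(o[0]-s['eef_pos'])*1000).round(1))
th=.1477;Rt=np.array([[np.cos(th),-np.sin(th)],[np.sin(th),np.cos(th)]]);t=np.array([.5034,-.26])
for y in (-66,0,66): 
  p=Rt@np.array([-.074,y/1000])+t; print(y,p.round(4),go([*p,.075],Rt[:,0]))
E
```

```text
4.675 [0.55627902 0.10757201 0.10261355] 0.43105390057964404 60.45972834806889
-66 [ 0.4399 -0.3362] (array([-179.2,  422.3,   27.3]), -0.003)
0 [ 0.4302 -0.2709] (array([-179.4,  356.3,   27.3]), -0.003)
66 [ 0.4205 -0.2056] (array([-179.6,  290.3,   27.3]), -0.003)
```

View pics/w3.png

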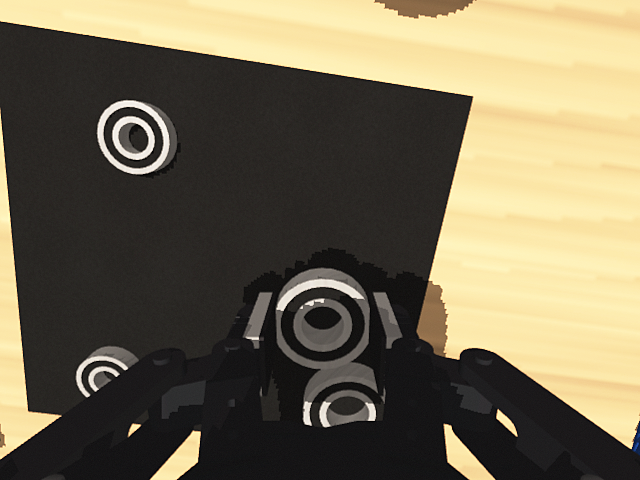

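The picture shows the bearing squarely between the pads at about (323,323), with the other two still on the mat.

drive_tool(offset=[[-18, 30, -15], [-48, 78, -28], [-79, 128, -28], [-110, 178, -28], [-141, 228, -28]], turn=[0, 0, 0, 0, 0])

```text
time_s: 5.3
eef_pos: [0.4481, -0.1398, 0.1292]
tool_rot: [[0.99, 0.144, -0.001], [0.144, -0.99, 0.0], [-0.001, -0.001, -1.0]]
wrist_force: [1.8, -0.3, 0.7]
opening: 0.433
finger_force: 60.5
```

drive_tool(offset=[[-24, 38, 0], [-38, 60, 15], [-38.6, 62.3, 40], [-38.6, 62.3, 60], [-38.6, 62.3, 70]], turn=[0, 0, -0.003, -0.003, -0.003])

```text
time_s: 5.92
eef_pos: [0.4195, -0.2053, 0.0583]
tool_rot: [[0.989, 0.147, -0.002], [0.147, -0.989, 0.001], [-0.002, -0.002, -1.0]]
wrist_force: [-0.4, -0.7, -0.5]
opening: 0.428
finger_force: 60.5
```

```bash
python3 - <<'E'
from h import *
c=dict(np.load('w3.npz'))
print('in hand (tool mm approx)', ray(c,323,323,.1026-.0046)-np.array([.5563,.1076,0]))
s=status.observe(); print(s['time_s'],s['eef_pos'],s['finger_force'])
th=.1477;Rt=np.array([[np.cos(th),-np.sin(th)],[np.sin(th),np.cos(th)]]);t=np.array([.5034,-.26])
p=Rt@np.array([-.074,.066])+t; print(go([*p,.0295],Rt[:,0]))
E
```

```text
in hand (tool mm approx) [-0.00141029  0.00066199  0.098     ]
5.925 [ 0.41953423 -0.20531932  0.0583245 ] 60.48410920891911
(array([ 1. ,  0.5, 28.8]), -0.0)
```

drive_tool(offset=[[2, 1, 4], [2, 1, 12], [2, 1, 20], [2, 1, 26], [2, 1, 29]], turn=[0, 0, 0, 0, 0])

```text
time_s: 6.55
eef_pos: [0.4223, -0.2063, 0.0305]
tool_rot: [[0.989, 0.147, -0.0], [0.147, -0.989, 0.0], [-0.0, -0.0, -1.0]]
wrist_force: [1.2, 0.3, -1.3]
opening: 0.431
finger_force: 60.5
```

drive_tool(offset=[[0, 0, 0], [0, 0, 0], [0, 0, 0], [0, 0, 0], [0, 0, 0]], turn=[0, 0, 0, 0, 0])

```text
time_s: 7.18
eef_pos: [0.4224, -0.2063, 0.0309]
tool_rot: [[0.989, 0.147, 0.0], [0.147, -0.989, -0.0], [0.0, 0.0, -1.0]]
wrist_force: [0.4, 1.3, -1.3]
opening: 0.43
finger_force: 60.5
```

drive_tool(offset=[[0, 0, 0], [0, 0, 0], [0, 0, 0], [0, 0, -8], [0, 0, -25]], turn=[0, 0, 0, 0, 0], fingers=52)

```text
time_s: 7.8
eef_pos: [0.4221, -0.2062, 0.0562]
tool_rot: [[0.989, 0.147, -0.001], [0.147, -0.989, 0.0], [-0.001, -0.001, -1.0]]
wrist_force: [0.2, 1.6, 0.3]
opening: 0.614
finger_force: 0.0
```

drive_tool(offset=[[0, 0, -40], [0, 0, -80], [0, 0, -100], [0, 0, -100], [0, 0, -100]], turn=[0, 0, 0, 0, 0], fingers=60)

```text
time_s: 8.43
eef_pos: [0.422, -0.2062, 0.1552]
tool_rot: [[0.989, 0.147, -0.001], [0.147, -0.989, 0.001], [-0.001, -0.001, -1.0]]
wrist_force: [0.7, -0.0, -0.6]
opening: 0.704
finger_force: 0.0
```

```bash
python3 - <<'E'
from h import *
c=cam('wrist'); cv2.imwrite('pics/w4.png',c['frame']); np.savez('w4.npz',**c)
s=status.observe(); print(s['time_s'],s['eef_pos'],s['finger_force'])
for o in findb(c,.024): print(o)
th=.1477;Rt=np.array([[np.cos(th),-np.sin(th)],[np.sin(th),np.cos(th)]]);t=np.array([.5034,-.26])
for p in ([.6094,.2235],[.4455,.239]): print(go([*p,.12],Rt[:,0]))
E
```

```text
8.475 [ 0.42198951 -0.20612775  0.15496138] 0.0
(array([ 0.4208, -0.2054,  0.024 ]), np.float64(0.04), array([323., 236.]))
(array([ 0.5867, -0.315 ,  0.024 ]), np.float64(0.0478), array([542.,   1.]))
(array([ 0.5662, -0.1835,  0.024 ]), np.float64(0.0439), array([322.,   3.]))
(array([ 248.7, -397.3,   35. ]), 0.0)
(array([  88.8, -436.8,   35.3]), 0.0)
```

View pics/w4.png

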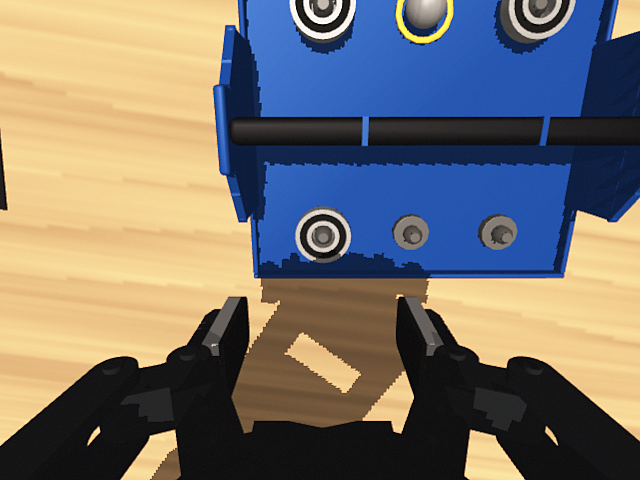

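The first bearing sits flat around its post at (323,236). Its apparent diameter of 40.0 mm on the seated plane agrees. Now the second bearing.

drive_tool(offset=[[20, -35, 0], [48, -78, 0], [76, -126, 0], [104, -174, 0], [133, -222, 0]], turn=[0, 0, 0, 0, 0])

```text
time_s: 9.1
eef_pos: [0.5213, 0.0346, 0.1549]
tool_rot: [[0.989, 0.147, -0.002], [0.147, -0.989, -0.0], [-0.002, -0.0, -1.0]]
wrist_force: [0.8, -0.7, 0.8]
opening: 0.704
finger_force: 0.0
```

drive_tool(offset=[[28, -42, 0], [60, -90, 10], [92, -140, 25], [116, -175, 35], [116, -175, 35]], turn=[0, 0, 0, 0, 0])

```text
time_s: 9.72
eef_pos: [0.6096, 0.2251, 0.1179]
tool_rot: [[0.989, 0.15, -0.004], [0.15, -0.989, -0.001], [-0.004, 0.0, -1.0]]
wrist_force: [0.3, -1.0, -0.2]
opening: 0.703
finger_force: 0.0
```

```bash
cat > pick.py <<'E'
from h import *
c=cam('wrist'); cv2.imwrite('pics/p.png',c['frame'])
s=status.observe(); print(s['time_s'],s['eef_pos'])
for o in findb(c): print(o, go([*o[0][:2],.0195],[np.cos(.1477),np.sin(.1477)]))
E
python3 pick.py
```

```text
9.775 [0.60956326 0.22366234 0.1187201 ]
(array([0.6094, 0.2238, 0.014 ]), np.float64(0.0402), array([326., 246.])) (array([ 0.2, -0.2, 99.2]), 0.002)
```

drive_tool(offset=[[0, 0, 30], [0, 0, 65], [0, 0, 90], [0, 0, 99], [0, 0, 99]], turn=[0, 0, 0, 0, 0])

```text
time_s: 10.4
eef_pos: [0.6102, 0.2224, 0.022]
tool_rot: [[0.989, 0.147, -0.0], [0.147, -0.989, -0.0], [-0.0, 0.0, -1.0]]
wrist_force: [-0.2, 0.4, -0.4]
opening: 0.705
finger_force: 0.0
```

drive_tool(offset=[[0, 0, 0], [0, 0, 0], [0, 0, 0], [0, 0, 0], [0, 0, 0]], turn=[0, 0, 0, 0, 0], fingers=30)

```text
time_s: 11.02
eef_pos: [0.6109, 0.223, 0.024]
tool_rot: [[0.989, 0.147, 0.002], [0.147, -0.989, 0.0], [0.002, -0.0, -1.0]]
wrist_force: [-3.4, -2.6, 10.9]
opening: 0.414
finger_force: 58.8
```

drive_tool(offset=[[0, 0, -12], [0, 0, -45], [0, 0, -90], [0, 0, -110], [0, 0, -110]], turn=[0, 0, 0, 0, 0])

```text
time_s: 11.65
eef_pos: [0.6106, 0.2231, 0.1332]
tool_rot: [[0.989, 0.147, 0.002], [0.147, -0.989, 0.001], [0.003, -0.0, -1.0]]
wrist_force: [0.2, -0.6, -2.1]
opening: 0.413
finger_force: 59.9
```

```bash
cat > place.py <<'E'
import sys
from h import *
th=.1477;Rt=np.array([[np.cos(th),-np.sin(th)],[np.sin(th),np.cos(th)]]);t=np.array([.5034,-.26])
s=status.observe(); print(s['time_s'],s['eef_pos'],s['opening'],s['finger_force'])
p=Rt@np.array([-.074,float(sys.argv[1])/1000])+t; print(go([*p,float(sys.argv[2])],Rt[:,0]))
E
python3 place.py 0 .06
```

```text
11.65 [0.6106141  0.22312949 0.13317264] 0.41309660290678674 59.93942990899086
(array([-251.4,  462.1,   72.4]), 0.0)
```

Grip depth differs this time, so I'll check the bearing in the hand.

```bash
python3 - <<'E'
from h import *
c=cam('wrist'); np.savez('w5.npz',**c); W=cloud(c); s=status.observe(); print(s['eef_pos'])
sub=W[260:400,260:390]; R=np.array(s['tool_rot']); T=(sub-s['eef_pos'])@R*1000
z=T[...,2]; m=(np.abs(T[...,0])<21)&(np.abs(T[...,1])<17)&(z>-15)&(z<30)
print(m.sum(), np.percentile(z[m],[5,25,50,75,95]).round(1))
q=T[m]; top=q[np.abs(q[:,2]-np.median(q[:,2]))<3]; u,sv,vt=np.linalg.svd(top-top.mean(0),full_matrices=False); print('normal',vt[2].round(3),'mid',((top.min(0)+top.max(0))/2).round(1))
cv2.imwrite('pics/w5.png',cv2.resize(c['frame'][240:420,220:420],None,fx=3,fy=3))
E
```

```text
[0.60996915 0.22290686 0.1313362 ]
6750 [ 0.3  7.3  7.9  8.6 16. ]
normal [ 0.    -0.002 -1.   ] mid [-0.9 -0.   7.9]
```

View pics/w5.png

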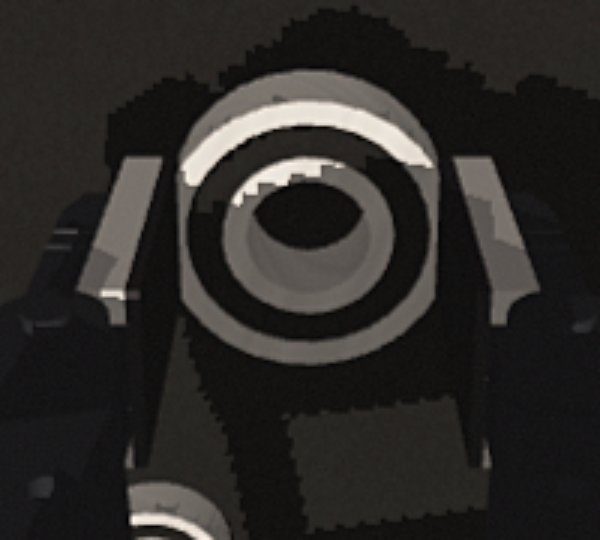

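The bearing is held level, with its top face 7.9 mm below the TCP and centred at crop (308,230). I'll carry it to seat 2.

drive_tool(offset=[[-18, 33, 0], [-45, 82, 0], [-73, 134, 0], [-101, 186, 0], [-129, 238, 0]], turn=[0, 0, 0, 0, 0])

```text
time_s: 12.32
eef_pos: [0.516, -0.0329, 0.1301]
tool_rot: [[0.989, 0.147, -0.003], [0.147, -0.989, 0.0], [-0.003, -0.001, -1.0]]
wrist_force: [1.2, -1.6, -0.5]
opening: 0.415
finger_force: 60.0
```

drive_tool(offset=[[-28, 52, 0], [-56, 104, 0], [-84, 156, 0], [-112, 206, 0], [-121.5, 224, 10]], turn=[0, 0, 0, 0, 0])

```text
time_s: 12.95
eef_pos: [0.4288, -0.2731, 0.1205]
tool_rot: [[0.99, 0.145, -0.001], [0.145, -0.99, 0.001], [-0.001, -0.001, -1.0]]
wrist_force: [-0.5, 0.8, -1.2]
opening: 0.411
finger_force: 60.0
```

drive_tool(offset=[[0, 0, 15], [0, 0, 40], [0, 0, 60], [0, 0, 60], [0, 0, 60]], turn=[0, 0, 0, 0, 0])

```text
time_s: 13.58
eef_pos: [0.4307, -0.2703, 0.0619]
tool_rot: [[0.989, 0.148, -0.0], [0.148, -0.989, 0.0], [-0.0, -0.0, -1.0]]
wrist_force: [0.4, -0.2, -0.8]
opening: 0.416
finger_force: 60.0
```

```bash
python3 place.py 0 .0335
```

```text
13.575 [ 0.43070834 -0.27032875  0.06190316] 0.41602740721026 60.0440102443099
(array([-0.6,  0.5, 28.4]), 0.001)
```

drive_tool(offset=[[0.3, 0.5, 4], [0.3, 0.5, 12], [0.3, 0.5, 20], [0.3, 0.5, 26], [0.3, 0.5, 28.5]], turn=[0, 0, 0, 0, 0])

```text
time_s: 14.2
eef_pos: [0.4307, -0.2713, 0.0337]
tool_rot: [[0.989, 0.147, -0.001], [0.147, -0.989, 0.0], [-0.001, -0.0, -1.0]]
wrist_force: [-11.5, 7.7, 32.3]
opening: 0.41
finger_force: 64.7
```

drive_tool(offset=[[0, 0, 0], [0, 0, 0], [0, 0, 0], [0, 0, 0], [0, 0, 0]], turn=[0, 0, 0, 0, 0])

```text
time_s: 14.82
eef_pos: [0.4307, -0.2712, 0.0339]
tool_rot: [[0.989, 0.147, -0.001], [0.147, -0.989, 0.0], [-0.0, -0.0, -1.0]]
wrist_force: [-6.1, 4.0, 12.9]
opening: 0.413
finger_force: 62.1
```

drive_tool(offset=[[0, 0, 0], [0, 0, 0], [0, 0, 0], [0, 0, -8], [0, 0, -25]], turn=[0, 0, 0, 0, 0], fingers=52)

```text
time_s: 15.45
eef_pos: [0.4307, -0.2712, 0.0589]
tool_rot: [[0.989, 0.147, -0.001], [0.147, -0.989, 0.001], [-0.001, -0.001, -1.0]]
wrist_force: [0.0, -0.2, 0.5]
opening: 0.607
finger_force: 0.0
```

drive_tool(offset=[[0, 0, -40], [0, 0, -80], [0, 0, -100], [0, 0, -100], [0, 0, -100]], turn=[0, 0, 0, 0, 0], fingers=60)

```text
time_s: 16.08
eef_pos: [0.4305, -0.2711, 0.158]
tool_rot: [[0.989, 0.147, -0.0], [0.147, -0.989, 0.0], [-0.0, -0.0, -1.0]]
wrist_force: [-0.0, -0.4, -0.5]
opening: 0.702
finger_force: 0.0
```

```bash
cat > chk.py <<'E'
from h import *
c=cam('wrist'); cv2.imwrite('pics/chk.png',c['frame'])
s=status.observe(); print(s['time_s'],s['eef_pos'],s['finger_force'])
th=.1477;Rt=np.array([[np.cos(th),-np.sin(th)],[np.sin(th),np.cos(th)]]);t=np.array([.5034,-.26])
W=cloud(c)
for o in findb(c,.024):
    p=Rt.T@(o[0][:2]-t)*1000
    m=(np.abs(np.linalg.norm(W[...,:2]-o[0][:2],axis=-1)-.015)<.004)&(W[...,2]>.015); q=W[m]; u,sv,vt=np.linalg.svd(q-q.mean(0),full_matrices=False)
    print(o,'tray',p.round(1),'top z',np.median(q[:,2]).round(4),'n',vt[2].round(3))
for p in ([.6094,.2235],[.4455,.239]): print(go([*p,.12],Rt[:,0]))
E
python3 chk.py
```

```text
16.125 [ 0.43049255 -0.27107817  0.15768778] 0.0Traceback (most recent call last):
  File "chk.py", line 6, in <module>
    for o in findb(c,.024):
             ~~~~~^^^^^^^^
  File "h.py", line 29, in findb
    e=cv2.fitEllipse(cv2.convexHull(k)); p=ray(c,*e[0],z); q=ray(c,e[0][0]+max(e[1])/2,e[0][1],z); d=2*np.linalg.norm(q-p)
cv2.error: OpenCV(4.12.0) /io/opencv/modules/imgproc/src/shapedescr.cpp:361: error: (-201:Incorrect size of input array) There should be at least 5 points to fit the ellipse in function 'fitEllipseNoDirect'
```

```bash
sed -i 's/if len(k)<40: continue/if len(k)<40 or len(cv2.convexHull(k))<8: continue/' h.py; python3 chk.py
```

```text
16.175 [ 0.43049184 -0.27109002  0.15756401] 0.0
(array([ 0.4294, -0.2702,  0.024 ]), np.float64(0.0399), array([323., 234.])) tray [-74.7   0.8] top z 0.225 n [-0.988 -0.143  0.056]
(array([ 0.4208, -0.2053,  0.024 ]), np.float64(0.0409), array([232., 233.])) tray [-73.7  66.3] top z 0.2129 n [-0.475  0.878  0.061]
(array([ 0.5859, -0.3149,  0.024 ]), np.float64(0.0453), array([432.,   1.])) tray [ 73.5 -66.4] top z 0.0245 n [-0.009 -0.    -1.   ]
(array([ 0.5676, -0.1832,  0.024 ]), np.float64(0.048), array([215.,  -1.])) tray [74.8 66.5] top z 0.0245 n [-0.002 -0.004  1.   ]
(array([ 249.8, -462.8,   37.8]), 0.0)
(array([  90. , -502.3,   38. ]), 0.0)
```

drive_tool(offset=[[7, -38, 0], [17, -95, 0], [28, -155, 0], [39, -217, 0], [50, -279, 0]], turn=[0, 0, 0, 0, 0])

```text
time_s: 16.8
eef_pos: [0.4387, 0.013, 0.1579]
tool_rot: [[0.989, 0.147, -0.001], [0.147, -0.989, 0.0], [-0.001, -0.0, -1.0]]
wrist_force: [1.7, 0.3, -1.1]
opening: 0.702
finger_force: 0.0
```

drive_tool(offset=[[10, -58, 0], [20, -115, 5], [30, -172, 18], [38, -210, 32], [40, -223, 38]], turn=[0, 0, 0, 0, 0])

```text
time_s: 17.42
eef_pos: [0.4451, 0.239, 0.1189]
tool_rot: [[0.989, 0.149, -0.002], [0.149, -0.989, -0.001], [-0.002, 0.001, -1.0]]
wrist_force: [0.6, 0.3, 0.3]
opening: 0.702
finger_force: 0.0
```

drive_tool(offset=[[0, 0, 0], [0, 0, 0], [0, 0, 0], [0, 0, 0], [0, 0, 0]], turn=[0, 0, 0, 0, 0])

```text
time_s: 18.05
eef_pos: [0.446, 0.2373, 0.1205]
tool_rot: [[0.989, 0.147, 0.0], [0.147, -0.989, 0.0], [0.0, -0.0, -1.0]]
wrist_force: [-0.1, -0.3, -0.3]
opening: 0.699
finger_force: 0.0
```

```bash
python3 pick.py; python3 - <<'E'
from h import *
S=dict(np.load('side0.npz')); print('green',ray(S,251,212,.03))
E
```

```text
18.1 [0.44596513 0.23733365 0.12045952]
(array([0.4452, 0.2421, 0.014 ]), np.float64(0.0402), array([317., 245.])) (array([-1.00e-01, -4.80e+00,  1.01e+02]), -0.0)
green [0.38724887 0.34244531 0.03      ]
```

drive_tool(offset=[[0, -4.5, 30], [0, -4.5, 65], [0, -4.5, 92], [0, -4.5, 101.5], [0, -4.5, 101.5]], turn=[0, 0, 0, 0, 0])

```text
time_s: 18.73
eef_pos: [0.4453, 0.242, 0.019]
tool_rot: [[0.989, 0.147, -0.0], [0.147, -0.989, -0.0], [-0.0, 0.0, -1.0]]
wrist_force: [0.7, -0.1, 0.8]
opening: 0.7
finger_force: 0.0
```

drive_tool(offset=[[0, 0, 0], [0, 0, 0], [0, 0, 0], [0, 0, 0], [0, 0, 0]], turn=[0, 0, 0, 0, 0], fingers=30)

```text
time_s: 19.35
eef_pos: [0.4458, 0.2422, 0.0205]
tool_rot: [[0.989, 0.147, 0.002], [0.147, -0.989, 0.001], [0.002, -0.001, -1.0]]
wrist_force: [-3.3, -1.4, 10.6]
opening: 0.428
finger_force: 58.9
```

drive_tool(offset=[[0, 0, -12], [0, 0, -45], [0, 0, -90], [0, 0, -110], [0, 0, -110]], turn=[0, 0, 0, 0, 0])

```text
time_s: 19.98
eef_pos: [0.4459, 0.2423, 0.1309]
tool_rot: [[0.989, 0.147, 0.004], [0.147, -0.989, 0.002], [0.004, -0.001, -1.0]]
wrist_force: [-0.6, -0.5, -1.4]
opening: 0.431
finger_force: 60.4
```

```bash
python3 - <<'E'
from h import *
c=cam('wrist'); W=cloud(c); s=status.observe()
sub=W[260:400,260:390]; R=np.array(s['tool_rot']); T=(sub-s['eef_pos'])@R*1000
z=T[...,2]; m=(np.abs(T[...,0])<21)&(np.abs(T[...,1])<17)&(z>-15)&(z<30)
q=T[m]; top=q[np.abs(q[:,2]-np.median(q[:,2]))<3]; u,sv,vt=np.linalg.svd(top-top.mean(0),full_matrices=False); print(np.median(q[:,2]),'normal',vt[2].round(3),'mid',((top.min(0)+top.max(0))/2).round(1))
E
python3 place.py -66 .06
```

```text
4.733479080355023 normal [ 0.003 -0.002 -1.   ] mid [-0.6  0.   4.7]
20.025 [0.44530554 0.24202672 0.12943984] 0.42711620267911105 60.40344189328607
(array([-90.6, 571.1,  69.1]), 0.0)
```

drive_tool(offset=[[-6, 38, 0], [-15, 95, 0], [-25, 155, 0], [-34, 216, 0], [-44, 277, 0]], turn=[0, 0, 0, 0, 0])

```text
time_s: 20.65
eef_pos: [0.4417, -0.0403, 0.128]
tool_rot: [[0.989, 0.147, -0.001], [0.147, -0.989, 0.0], [-0.001, -0.0, -1.0]]
wrist_force: [1.0, -0.8, -0.1]
opening: 0.426
finger_force: 60.4
```

drive_tool(offset=[[-10, 60, 0], [-20, 120, 0], [-30, 180, 0], [-40, 240, 0], [-46, 282, 5]], turn=[0, 0, 0, 0, 0])

```text
time_s: 21.28
eef_pos: [0.4377, -0.3264, 0.1227]
tool_rot: [[0.989, 0.146, -0.001], [0.146, -0.989, 0.001], [-0.001, -0.001, -1.0]]
wrist_force: [0.5, 0.3, -0.6]
opening: 0.428
finger_force: 60.4
```

drive_tool(offset=[[0.5, 12, 20], [0.5, 12, 45], [0.5, 12, 62], [0.5, 12, 62], [0.5, 12, 62]], turn=[0, 0, 0, 0, 0])

```text
time_s: 21.9
eef_pos: [0.4411, -0.336, 0.0625]
tool_rot: [[0.989, 0.148, 0.001], [0.148, -0.989, -0.001], [0.001, 0.001, -1.0]]
wrist_force: [0.1, -1.0, -0.2]
opening: 0.425
finger_force: 60.4
```

```bash
python3 place.py -66 .031
```

```text
21.9 [ 0.44112463 -0.33604004  0.06250433] 0.42516505436703295 60.41314522968605
(array([-1.2, -0.1, 31.5]), 0.0)
```

drive_tool(offset=[[-1, 0, 4], [-1, 0, 13], [-1, 0, 22], [-1, 0, 28], [-1, 0, 31]], turn=[0, 0, 0, 0, 0])

```text
time_s: 22.52
eef_pos: [0.4397, -0.336, 0.0304]
tool_rot: [[0.989, 0.147, -0.0], [0.147, -0.989, 0.0], [-0.0, -0.0, -1.0]]
wrist_force: [-7.8, 5.4, 22.8]
opening: 0.425
finger_force: 62.9
```

drive_tool(offset=[[0, 0, 0], [0, 0, 0], [0, 0, 0], [0, 0, 0], [0, 0, 0]], turn=[0, 0, 0, 0, 0])

```text
time_s: 23.15
eef_pos: [0.4398, -0.3362, 0.0309]
tool_rot: [[0.989, 0.147, 0.0], [0.147, -0.989, -0.0], [0.0, 0.0, -1.0]]
wrist_force: [0.2, -0.3, -0.6]
opening: 0.427
finger_force: 60.4
```

Set down on the shoulder. I'll release and look.

drive_tool(offset=[[0, 0, 0], [0, 0, 0], [0, 0, 0], [0, 0, -8], [0, 0, -25]], turn=[0, 0, 0, 0, 0], fingers=52)

```text
time_s: 23.78
eef_pos: [0.4396, -0.336, 0.0564]
tool_rot: [[0.989, 0.147, -0.001], [0.147, -0.989, 0.001], [-0.001, -0.001, -1.0]]
wrist_force: [-0.2, 0.8, -0.9]
opening: 0.608
finger_force: 0.0
```

drive_tool(offset=[[0, 0, -40], [0, -20, -100], [0, -40, -140], [0, -66, -150], [0, -66, -150]], turn=[0, 0, 0, 0, 0], fingers=60)

```text
time_s: 24.4
eef_pos: [0.4303, -0.27, 0.2082]
tool_rot: [[0.989, 0.149, 0.003], [0.149, -0.989, -0.002], [0.002, 0.002, -1.0]]
wrist_force: [-0.4, -0.5, 0.3]
opening: 0.698
finger_force: 0.0
```

```bash
sed -i 's/W\[...,2\]>.015)/W[...,2]>.015)\&(W[...,2]<.05)/' chk.py; python3 chk.py; python3 - <<'E'
from h import *
import numpy as np
th=.1477;Rt=np.array([[np.cos(th),-np.sin(th)],[np.sin(th),np.cos(th)]]);t=np.array([.5034,-.26])
print(go([*t,.2],Rt[:,1]),status.observe()['joint_positions'])
E
```

```text
24.45 [ 0.4302248  -0.27064623  0.20720061] 0.0
(array([ 0.4385, -0.3352,  0.024 ]), np.float64(0.0408), array([400., 220.])) tray [-75.3 -64.8] top z 0.0245 n [-0.004  0.     1.   ]
(array([ 0.4293, -0.2702,  0.024 ]), np.float64(0.0399), array([323., 219.])) tray [-74.8   0.8] top z 0.0245 n [-0.     0.001  1.   ]
(array([ 0.4207, -0.2054,  0.024 ]), np.float64(0.0408), array([247., 218.])) tray [-73.8  66.2] top z 0.0244 n [-0.002 -0.001  1.   ]
(array([ 0.5863, -0.3148,  0.024 ]), np.float64(0.0452), array([414.,  24.])) tray [ 73.9 -66.4] top z 0.0245 n [ 0.002 -0.002  1.   ]
(array([ 0.567 , -0.1834,  0.024 ]), np.float64(0.0454), array([235.,  23.])) tray [74.2 66.4] top z 0.0244 n [-0.004 -0.002 -1.   ]
(array([ 250.3, -462.3,   86.9]), 0.001)
(array([  90.5, -501.9,   86.6]), 0.001)
(array([73.9,  0.3,  7.3]), -1.57) [-6.33554667e-01  2.42004150e-01  1.68661139e+00 -1.04734619e-04
  1.21096108e+00  7.88534960e-01]
```

View pics/chk.png

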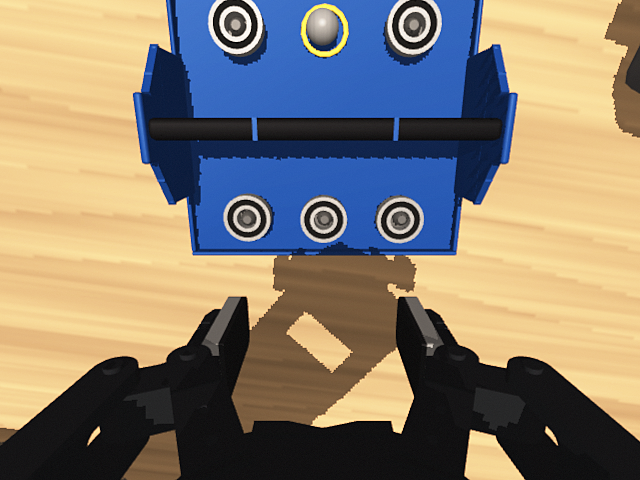

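All five bearings sit at the same top height (24.5 mm) and are level. The three new ones are at (247,218), (323,219) and (400,220), and the ball is in its pocket at (323,26). Now I turn for the bar.

drive_tool(offset=[[10, 0, 0], [30, 0.3, 0], [50, 0.3, 0], [68, 0.3, 0], [74, 0.3, 0]], turn=[-0.18, -0.36, -0.54, -0.72, -0.9], fingers=45)

```text
time_s: 25.08
eef_pos: [0.5039, -0.2607, 0.2052]
tool_rot: [[0.494, 0.869, -0.001], [0.869, -0.494, 0.0], [-0.0, -0.001, -1.0]]
wrist_force: [-0.1, -0.6, 0.4]
opening: 0.529
finger_force: 0.0
```

drive_tool(offset=[[0, 0, 0], [0, 0, 15], [0, 0, 40], [0, 0, 60], [0, 0, 60]], turn=[-0.17, -0.34, -0.51, -0.67, -0.67])

```text
time_s: 25.7
eef_pos: [0.5027, -0.2605, 0.1443]
tool_rot: [[-0.145, 0.989, -0.003], [0.989, 0.145, 0.002], [0.002, -0.003, -1.0]]
wrist_force: [0.3, -0.2, 0.2]
opening: 0.528
finger_force: 0.0
```

```bash
python3 - <<'E'
from h import *
th=.1477;Rt=np.array([[np.cos(th),-np.sin(th)],[np.sin(th),np.cos(th)]]);t=np.array([.5034,-.26])
c=cam('wrist'); cv2.imwrite('pics/bar.png',c['frame']); W=cloud(c); s=status.observe(); print(s['time_s'],s['eef_pos'])
L=np.concatenate([(W[...,:2]-t)@Rt*1000,W[...,2:]*1000],-1)
m=(np.abs(L[...,0])<20)&(L[...,1]>20)&(L[...,1]<105)&(L[...,2]>75)&(L[...,2]<95); q=L[m]; print(len(q),np.percentile(q,[2,50,98],axis=0).round(1))
a=np.polyfit(q[:,1],q[:,0],1); print('bar centre line x = ',a)
print(go([*t,.073],Rt[:,1]))
E
```

```text
25.75 [ 0.50316703 -0.26070309  0.14561583]
5147 [[ -7.4  22.1  84.1]
 [ -0.6  66.5  87.4]
 [  6.  103.6  89.1]]
bar centre line x =  [-0.00109559 -0.62563618]
(array([ 0.6,  0.4, 72.6]), -0.005)
```

drive_tool(offset=[[0.5, 0, 15], [0.5, 0, 38], [0.5, 0, 58], [0.5, 0, 69], [0.5, 0, 72.5]], turn=[-0.005, -0.005, -0.005, -0.005, -0.005])

```text
time_s: 26.38
eef_pos: [0.5032, -0.2597, 0.073]
tool_rot: [[-0.151, 0.989, -0.0], [0.989, 0.151, 0.0], [0.0, -0.0, -1.0]]
wrist_force: [-0.3, 0.1, 0.4]
opening: 0.53
finger_force: 0.0
```

drive_tool(offset=[[0, 0, 0], [0, 0, 0], [0, 0, 0], [0, 0, 0], [0, 0, 0]], turn=[0, 0, 0, 0, 0], fingers=2)

```text
time_s: 27.0
eef_pos: [0.5035, -0.2599, 0.0742]
tool_rot: [[-0.151, 0.988, 0.001], [0.988, 0.151, -0.001], [-0.001, 0.001, -1.0]]
wrist_force: [-2.8, 0.9, 6.5]
opening: 0.151
finger_force: 60.2
```

drive_tool(offset=[[0, 0, 0], [0, 0, 0], [0, 0, 0], [0, 0, 0], [0, 0, 0]], turn=[0, 0, 0, 0, 0])

```text
time_s: 27.62
eef_pos: [0.5035, -0.2599, 0.0742]
tool_rot: [[-0.151, 0.988, 0.001], [0.988, 0.151, -0.001], [-0.001, 0.001, -1.0]]
wrist_force: [-2.5, 0.9, 6.0]
opening: 0.155
finger_force: 60.2
```

The bar is gripped. Before lifting I'll check the window's plane in both views and the clearance on the way.

```bash
python3 - <<'E'
from h import *
for n,(x0,x1,y0,y1) in (('side',(291,304,142,155)),('scene',(415,430,121,136))):
    c=dict(np.load(n+'0.npz')); W=cloud(c); q=W[y0:y1,x0:x1].reshape(-1,3); q=q[~np.isnan(q[:,0])]
    d=np.median(q,0); q=q[np.linalg.norm(q-d,axis=1)<.03]
    u,s,vt=np.linalg.svd(q-q.mean(0),full_matrices=False); print(n,c['frame'][(y0+y1)//2,(x0+x1)//2],len(q),q.mean(0).round(4),vt[2].round(3),(s/np.sqrt(len(q))).round(4))
    # head top view points z .165-.185
    m=(W[...,2]>.172)&(W[...,2]<.182)&(W[...,1]>.42)&(W[...,1]<.62)&(W[...,0]>.45)&(W[...,0]<.66)
    p=W[m][:,:2].astype(np.float32)
    if len(p)>20: 
        r=cv2.minAreaRect(p*1000); print('top',len(p),np.round(r[0],1),np.round(r[1],1),round(r[2],1))
    m=(W[...,2]>.08)&(W[...,0]>.36)&(W[...,0]<.72)&(W[...,1]>.13)&(W[...,1]<.6)
    p=W[m]; 
    for lo in np.arange(.13,.6,.05):
        k=p[(p[:,1]>=lo)&(p[:,1]<lo+.05)]
        if len(k)>10: print('tall y',lo.round(2),len(k),np.percentile(k[:,0],[1,99]).round(3),k[:,2].max().round(3))
E
```

```text
side [ 9  7 39] 169 [0.549  0.4862 0.1258] [0.107 0.994 0.015] [0.0115 0.0105 0.0027]
top 244 [552.2 516.9] [66.5 71.8] 84.5
tall y 0.43 16 [0.548 0.579] 0.163
tall y 0.48 1014 [0.513 0.589] 0.183
tall y 0.53 66 [0.516 0.59 ] 0.18
scene [ 4  2 24] 223 [0.555  0.484  0.1322] [-0.124 -0.992 -0.015] [0.0137 0.0103 0.0018]
top 453 [553.6 517.2] [70.2 72. ] 86.6
tall y 0.43 28 [0.557 0.581] 0.161
tall y 0.48 1447 [0.517 0.593] 0.182
tall y 0.53 174 [0.522 0.595] 0.179
```

drive_tool(offset=[[0, 0, -1], [0, 0, -4], [0, 0, -8], [0, 0, -13], [0, 0, -19]], turn=[0, 0, 0, 0, 0])

```text
time_s: 28.25
eef_pos: [0.5032, -0.2597, 0.0927]
tool_rot: [[-0.151, 0.988, -0.0], [0.988, 0.151, 0.0], [0.0, -0.0, -1.0]]
wrist_force: [-0.1, -0.0, -6.7]
opening: 0.15
finger_force: 58.5
```

drive_tool(offset=[[0, 0, -7], [0, 0, -13], [0, 0, -18], [0, 0, -22], [0, 0, -25]], turn=[0, 0, 0, 0, 0])

```text
time_s: 28.88
eef_pos: [0.5032, -0.2597, 0.1175]
tool_rot: [[-0.151, 0.988, -0.0], [0.988, 0.151, -0.0], [-0.0, -0.0, -1.0]]
wrist_force: [0.5, -0.6, -6.8]
opening: 0.15
finger_force: 58.5
```

The window is near (0.549, 0.489, 0.125), facing about −y with a yaw of 0.115 rad, and nothing tall stands in the way. The tray is up, with 6.8 N on the wrist. I'll carry it gently.

drive_tool(offset=[[3.9, 0.8, -2], [11.8, 2.3, -6], [23.6, 4.6, -12], [39.3, 7.7, -18], [58.9, 11.5, -24]], turn=[0, 0, 0, 0, 0])

```text
time_s: 29.5
eef_pos: [0.5058, -0.1984, 0.1419]
tool_rot: [[-0.151, 0.988, 0.0], [0.988, 0.151, -0.0], [-0.0, 0.0, -1.0]]
wrist_force: [1.1, 0.6, -6.8]
opening: 0.152
finger_force: 58.5
```

drive_tool(offset=[[23.6, 4.6, -6], [47.1, 9.2, -12], [70.7, 13.8, -18], [94.2, 18.4, -23], [117.8, 23, -26]], turn=[0, 0, 0, 0, 0])

```text
time_s: 30.12
eef_pos: [0.5105, -0.078, 0.168]
tool_rot: [[-0.152, 0.988, 0.001], [0.988, 0.152, -0.0], [-0.0, 0.001, -1.0]]
wrist_force: [-0.1, -0.3, -7.5]
opening: 0.152
finger_force: 58.5
```

drive_tool(offset=[[23.6, 4.6, -1], [47.1, 9.2, -1.5], [70.7, 13.8, -1.5], [94.2, 18.4, -1.5], [117.8, 23, -1.5]], turn=[0, 0, 0, 0, 0])

```text
time_s: 30.75
eef_pos: [0.5151, 0.0419, 0.1692]
tool_rot: [[-0.152, 0.988, 0.0], [0.988, 0.152, 0.0], [0.0, 0.0, -1.0]]
wrist_force: [-0.8, -0.3, -7.4]
opening: 0.151
finger_force: 58.5
```

drive_tool(offset=[[23.6, 4.6, 0], [47.1, 9.2, 0], [70.7, 13.8, 0], [94.2, 18.4, 0], [117.8, 23, 0]], turn=[0, 0, 0, 0, 0])

```text
time_s: 31.38
eef_pos: [0.5197, 0.1617, 0.1692]
tool_rot: [[-0.152, 0.988, 0.0], [0.988, 0.152, 0.0], [0.0, 0.0, -1.0]]
wrist_force: [0.2, 0.2, -7.3]
opening: 0.152
finger_force: 58.5
```

drive_tool(offset=[[21, 4.1, 0], [38, 7.4, 0], [51, 10, 0], [60, 11.8, 0], [65, 12.8, 0]], turn=[0, 0, 0, 0, 0])

```text
time_s: 32.0
eef_pos: [0.5232, 0.2264, 0.1688]
tool_rot: [[-0.151, 0.988, -0.0], [0.988, 0.151, -0.0], [-0.0, -0.0, -1.0]]
wrist_force: [0.2, 0.4, -7.7]
opening: 0.156
finger_force: 58.6
```

drive_tool(offset=[[2, 0.4, 0], [3, 0.6, 0], [3, 0.6, 0], [3, 0.6, 0], [3, 0.6, 0]], turn=[0.02, 0.06, 0.12, 0.18, 0.23])

```text
time_s: 32.62
eef_pos: [0.5234, 0.2288, 0.1689]
tool_rot: [[0.081, 0.997, -0.0], [0.997, -0.081, -0.0], [-0.0, -0.0, -1.0]]
wrist_force: [0.1, -0.1, -6.8]
opening: 0.149
finger_force: 58.6
```

drive_tool(offset=[[0, 0, 0], [0, 0, 0], [0, 0, 0], [0, 0, 0], [0, 0, 0]], turn=[0.027, 0.037, 0.037, 0.037, 0.037])

```text
time_s: 33.25
eef_pos: [0.5233, 0.2292, 0.1689]
tool_rot: [[0.115, 0.993, -0.0], [0.993, -0.115, -0.0], [-0.0, -0.0, -1.0]]
wrist_force: [-0.4, -0.0, -6.7]
opening: 0.156
finger_force: 58.6
```

```bash
python3 - <<'E'
from h import *
s=status.observe(); print(s['time_s'],s['eef_pos'],np.round(s['tool_rot'],3).tolist())
w=cam('wrist'); cv2.imwrite('pics/wf.png',w['frame']); np.savez('wf.npz',**w)
side=cam('side'); sc=cam('scene'); np.savez('sidef.npz',**side); np.savez('scenef.npz',**sc)
o=np.zeros((600,800,3),np.uint8); o[:300,:400]=cv2.resize(w['frame'],(400,300)); o[:300,400:]=cv2.resize(side['frame'],(400,300))
o[300:,:400]=cv2.resize(sc['frame'][40:340,180:580],(400,300)); o[300:,400:]=cv2.resize(side['frame'][90:315,200:500],(400,300)); cv2.imwrite('pics/final.png',o)
E
```

```text
33.25 [0.52332357 0.2292287  0.16885454] [[0.115, 0.993, -0.0], [0.993, -0.115, -0.0], [-0.0, -0.0, -1.0]]
```

View pics/final.png

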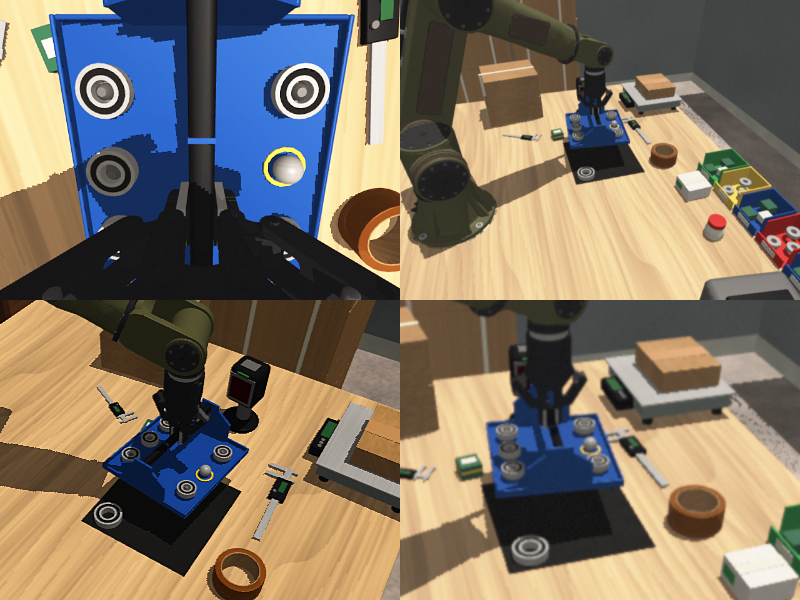

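The tray is carried level, with all five bearings and the ball in place: ball at wrist tile (287,165), bearings at (105,90), (300,90) and (112,172). It stopped 60 mm short of the goal, as I planned. I'll measure the tray with the wrist camera and calibrate the scene camera's bias on it before closing in.

```bash
python3 - <<'E'
from h import *
s=status.observe()
w=dict(np.load('wf.npz')); W=cloud(w); 
# tray floor / level from blue floor points below TCP in wrist cloud
hsv=cv2.cvtColor(w['frame'],cv2.COLOR_BGR2HSV); bl=(hsv[...,0]>100)&(hsv[...,0]<125)&(hsv[...,1]>120)
q=W[bl&(W[...,2]>.085)&(W[...,2]<.108)]; z0=np.median(q[:,2]); q=q[np.abs(q[:,2]-z0)<.004]; A=np.c_[q[:,:2],np.ones(len(q))]; k=np.linalg.lstsq(A,q[:,2],rcond=None)[0]; print('floor z',z0.round(4),'slope',k[:2].round(4))
zt=z0-.004+.024
B=findb(w,zt); 
for o in B: print(o)
for n in ('scenef','sidef'):
    c=dict(np.load(n+'.npz'))
    for o in findb(c,zt): print(n,o)
E
```

```text
floor z 0.0996 slope [0.0005 0.0006]
(array([0.6043, 0.2871, 0.1196]), np.float64(0.0433), array([484., 145.]))
(array([0.458 , 0.3041, 0.1196]), np.float64(0.043), array([164., 145.]))
scenef (array([ 0.9433, -0.1778,  0.1196]), np.float64(0.0379), array([469., 473.]))
scenef (array([ 0.8888, -0.1847,  0.1196]), np.float64(0.036), array([432., 456.]))
scenef (array([0.4954, 0.0089, 0.1196]), np.float64(0.033), array([288., 253.]))
scenef (array([0.5914, 0.1502, 0.1196]), np.float64(0.0397), array([366., 227.]))
sidef (array([ 0.6854, -0.3665,  0.1196]), np.float64(0.0435), array([507., 370.]))
```

The tray is level and its yaw matches to 0.001 rad. The scene camera's −5 mm bias confirms the window at y ≈ 0.4885. I'll close the last 59 mm gently.

drive_tool(offset=[[2, -0.2, 0], [6, -0.5, 0], [12, -0.9, 0], [19, -1.4, 0.5], [27, -2, 0.5]], turn=[0, 0, 0, 0, 0])

```text
time_s: 34.02
eef_pos: [0.5244, 0.2569, 0.1683]
tool_rot: [[0.115, 0.993, -0.0], [0.993, -0.115, 0.0], [-0.0, -0.0, -1.0]]
wrist_force: [0.1, -0.1, -8.0]
opening: 0.155
finger_force: 58.6
```

drive_tool(offset=[[8, -0.6, 0], [15, -1.1, 0], [21, -1.6, 0], [26, -2, 0], [30, -2.2, 0]], turn=[0, 0, 0, 0, 0])

```text
time_s: 34.65
eef_pos: [0.5257, 0.2866, 0.1684]
tool_rot: [[0.115, 0.993, 0.0], [0.993, -0.115, 0.0], [0.0, 0.0, -1.0]]
wrist_force: [0.4, -0.3, -7.8]
opening: 0.152
finger_force: 58.6
```

drive_tool(offset=[[2, -0.2, 0], [2, -0.2, 0], [2, -0.2, 0], [2, -0.2, 0], [2, -0.2, 0]], turn=[0, 0, 0, 0, 0])

```text
time_s: 35.28
eef_pos: [0.5258, 0.2883, 0.1684]
tool_rot: [[0.115, 0.993, 0.0], [0.993, -0.115, -0.0], [-0.0, 0.0, -1.0]]
wrist_force: [1.0, -0.5, -6.6]
opening: 0.155
finger_force: 58.6
```

drive_tool(offset=[[0, 0, 0], [0, 0, 0], [0, 0, 0], [0, 0, 0], [0, 0, 0]], turn=[0, 0, 0, 0, 0])

```text
time_s: 35.9
eef_pos: [0.5257, 0.2884, 0.1684]
tool_rot: [[0.115, 0.993, -0.0], [0.993, -0.115, -0.0], [-0.0, -0.0, -1.0]]
wrist_force: [-0.4, 0.2, -6.6]
opening: 0.153
finger_force: 58.6
```

```bash
python3 - <<'E'
from h import *
s=status.observe(); print(s['time_s'],s['eef_pos'],s['finger_force'])
w=cam('wrist'); c=cam('scene'); W=cloud(c)
ex=np.array([.9933,-.115]);ey=np.array([.115,.9933]); t=np.array([.5259,.2888])
zt=.119
for o in findb(w,zt): d=o[0][:2]-t; print(o[0],'tray',(d@ex*1000).round(1),(d@ey*1000).round(1))
# ball: yellow ring and grey inside, wrist
Ww=cloud(w); p=t+.074*ex; m=(np.linalg.norm(Ww[...,:2]-p,axis=-1)<.02)&(Ww[...,2]>.105)&(Ww[...,2]<.135); q=Ww[m]; top=q[q[:,2]>q[:,2].max()-.003]; print('ball top z',q[:,2].max().round(4),top.mean(0).round(4),'pocket',p)
# scene: scanner front face vs tray in same view
q=W[121:134,415:430].reshape(-1,3); print('window now',np.nanmedian(q,0).round(4))
for o in findb(c,zt): print(o)
E
```

```text
35.9 [0.52573718 0.28835334 0.16835327] 58.554593324661255
[0.6067 0.3462 0.119 ] tray 73.7 66.3
[0.4605 0.3633 0.119 ] tray -73.5 66.5
ball top z 0.1253 [0.5979 0.2819 0.1232] pocket [0.5994042 0.28029  ]
window now [0.5547 0.4839 0.1358]
(array([ 0.9434, -0.1776,  0.119 ]), np.float64(0.0379), array([469., 473.]))
(array([ 0.8888, -0.1845,  0.119 ]), np.float64(0.036), array([432., 456.]))
(array([0.5938, 0.2091, 0.119 ]), np.float64(0.0389), array([381., 210.]))
```

```bash
python3 -c "
from h import *
print(order.hand_in())"
```

```text
the job is handed in; nothing more can be done
None
```

I handed the job in at about 36 s: the three bearings sit flat on their spigots, the ball is in its pocket, and the tray is held level with its label square to the scanner window, at window height and an estimated 8 cm in front of it.

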